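Nest the dip pans with their handles fanned

ROBOT

A 6-joint arm with a two-finger parallel gripper is mounted at the origin on a cart in front of the work surface, level with it; the furniture and walls round the work are solid. World frame = base frame: x ahead of the robot, y to its left, z up, the work surface at z = 0. Lengths are in m, angles in rad, forces in N, time in s.
With the tool pointing down it reaches from about 0.375 to 0.925 m from the base axis. Payload 5.7 kg.
Tool frame: the origin (TCP) lies midway between the tips of the shut fingers; the grasp point (between the pads) lies 19 mm behind it; z points along the fingers, x is the direction in which the jaws open and shut, and the axes are right-handed (so a half turn about z gives the same grasp; the last joint's range is limited). The gripper opens to 88 mm and grips with 3 to 60 N. Pads are 20 mm wide; open, the fingers measure 115 mm over their backs; the gripper's body (75 mm by 178 mm) begins 61 mm behind the grasp point.
Start: joints at [1.037, 0.359, 1.51, -0, 1.272, -0.115], TCP at [0.244, 0.548, 0.223] pointing down, gripper open.
Joint ranges: [-2.97, 2.97], [-1.01, 2.36], [0.21, 2.38], [-0.96, 4.11], [0.2, 2.71], [-2.98, 2.98]. Speed limits (rad/s): [2.39, 2.39, 3.14, 3.14, 3.14, 3.14].

INTERFACE

Orientations are given as a unit quaternion [x, y, z, w].
In Python, from bench import move_ptp, servo_line, goto_joints, move_gripper, sleep, inverse_kinematics, capture, PlanningError, close_job, spot_in, silhouettes, current_clock, current_joint_pos, current_qvel, current_joint_torque, current_position, current_orientation, current_force, current_torque, current_finger_gap gives the robot as it stands. Calls block until the motion is done:
- move_ptp(position, orientation): joint-space move of the TCP to a pose.
- servo_line(position, orientation=None, rate=0.15, contact_N=None): straight line of the TCP; orientation=None keeps the orientation; rate is the mean speed in m/s. With contact_N (N) it stops when the force on the tool has changed by that much, and returns True; else False.
- goto_joints(angles): joint-space move.
- move_gripper(opening): finger opening in m; the grip force is fixed at half the most; returns when the fingers have stopped.
- sleep(seconds).
- inverse_kinematics(position, orientation): joint angles nearest the present ones, or None.
- capture(name): name is "side" or "top"; returns a dict with "image" (480x640x3 uint8, blue, green, red), "range_z" (480x640 float32, m along the optical axis (not along the pixel's ray), 0 where there is no reading), "intrinsics" (3x3 intrinsics, pixels), "k1" (the pictures are not rectified: a ray, as slopes to the right and down, at radius r is drawn at 1 + k1 r^2 times it, then the intrinsics apply), "R" (3x3) and "t" (3): a world point X has camera coordinates R X + t. Camera axes: x right, y down, z forward; pixel columns grow to the right and rows downward; lengths in m; the calibration is good to about 2 mm. A picture is of the moment at which its call begins.
A pose or a line that the arm cannot do raises PlanningError and nothing moves.
- close_job(): hands the job in, once; it reports no verdict.
Trained networks look in the newest picture that a camera, given by its name, has taken for a name from the list of things; names that differ only in an ending like _2 or _b are one class to them, and where a whole thing is asked for, a point or a joint stands for the part that bears it (a point fixed in the world has none). Each returns a list of dicts, best first, with "conf" (0 to 1); they miss things now and then, are a little off and sometimes report something else, mostly with a low value. They report only what shows in the picture. A call takes as long as a camera call.
- spot_in(camera, query): "xy" ([column, row] in pixels, amid what is visible of it).
- silhouettes(camera, query): "region" (480x640 bool, what is visible of it) and "xy" ([column, row] in pixels, amid what is visible of it).
Readings, each from a call of its own:
- current_clock(): time.
- current_joint_pos(): joint angles.
- current_qvel(): joint speeds.
- current_joint_torque(): joint torques, N m.
- current_position(): TCP position.
- current_orientation(): TCP orientation.
- current_force(): force on the tool from outside, world axes, zero at the start.
- current_torque(): the same for the moment, N m.
- current_finger_gap(): finger opening in m.
Only numpy, scipy, OpenCV 4.12 (cv2) and the standard library are available. Lean on these libraries where they do the work, as an engineer would, in place of code of your own. Each camera call takes 0.05 s, during which the arm holds its last target.

TASK

Nest the three steel dip pans for putting away: the middle-sized one goes into the largest, which stays where it stands, and the smallest into the middle-sized one, each sitting flat on the floor of the pan below it. Fan the handles to one side like a hand of cards, each about an eighth of a turn (45 degrees) further round, the same way both times, than the handle of the pan below. Set the pans down, do not drop them.

Things in the scene. Friction and masses are not known exactly. Their poses are not given: they have to be found in the camera images.
- pan_large: The largest of three round open steel pans: 150 mm across the rim, flaring from a 126 mm foot, 40 mm high, wall 3, floor 4. Origin: centre of the underside; z up; its one handle points along +x: a thin neck, then a dark level bar 60 long, 16 wide, 14 high, 95 to 155 mm from the axis, its centre line 50 above the underside. 0.5 kg, loose.
- pan_middle: The middle-sized of three round open steel pans: 120 mm across the rim, flaring from a 96 mm foot, 48 mm high, wall 3, floor 4. Origin: centre of the underside; z up; its one handle points along +x: a thin neck, then a dark level bar 60 long, 16 wide, 14 high, 80 to 140 mm from the axis, its centre line 58 above the underside. 0.17 kg; 12 mm free all round inside the largest.
- pan_small: The smallest of three round open steel pans: 90 mm across the rim, flaring from a 66 mm foot, 56 mm high, wall 3, floor 4. Origin: centre of the underside; z up; its one handle points along +x: a thin neck, then a dark level bar 60 long, 16 wide, 14 high, 65 to 125 mm from the axis, its centre line 66 above the underside. 0.13 kg; 12 mm free all round inside the middle one.
- pan_middle_grip (a point): point on the centre line of the grip bar of pan_middle, a good place to pinch it: 105 mm from the bowl's axis along the pan's +x, 58 mm above its underside. Axes as the pan's.
- pan_small_grip (a point): point on the centre line of the grip bar of pan_small, a good place to pinch it: 90 mm from the bowl's axis along the pan's +x, 66 mm above its underside. Axes as the pan's.

How it is judged:
At the end, for the whole second after the job is handed in: Middle-sized pan on the largest's floor, smallest on the middle one's: axes within 18 mm, seated within 5 mm, level within 8 degrees, at rest. Each upper handle 25 to 73 degrees round from the one below, both the same way. Largest within 40 mm of its start (horizontal distance between pan_middle and pan_large below 0.018 m and z of pan_middle in the frame of pan_large between 0.001 and 0.009 m and horizontal distance between pan_small and pan_middle below 0.018 m and z of pan_small in the frame of pan_middle between 0.001 and 0.009 m and ((y of pan_middle_grip in the frame of pan_large above 0.042 m and x of pan_middle_grip in the frame of pan_large above 0.0294 m and y of pan_small_grip in the frame of pan_middle above 0.036 m and x of pan_small_grip in the frame of pan_middle above 0.0252 m) or (y of pan_middle_grip in the frame of pan_large below -0.042 m and x of pan_middle_grip in the frame of pan_large above 0.0294 m and y of pan_small_grip in the frame of pan_middle below -0.036 m and x of pan_small_grip in the frame of pan_middle above 0.0252 m)) and distance of pan_large from where it was at the start of the episode below 0.04 m and angle between each of pan_large, pan_middle, pan_small's own z axis and vertical below 0.14 rad and linear speed of each of pan_large, pan_middle, pan_small below 0.03 m/s); the robot touches nothing.
It fails at once if the middle-sized pan is dropped or thrown (moves faster than 0.6 m/s with no finger on it) (linear speed of pan_middle above 0.6 m/s and contact force between the fingers and pan_middle below 0.02 N).
It fails at once if the smallest pan is dropped or thrown (moves faster than 0.6 m/s with no finger on it) (linear speed of pan_small above 0.6 m/s and contact force between the fingers and pan_small below 0.02 N).
It also fails if it takes over 56 s, if anything falls off the work surface, if the arm or the gripper's body presses on something with over 40 N, if the wrist force passes 120 N, or if a joint passes its speed limit or range.

## Working session

There is one attempt and no reset: what is moved stays moved. The work goes in short steps, each a Python script; the robot and the scene stay as the last script left them, time stands still between calls to the robot, and variables do not carry over. Pictures are saved under pics/ and viewed, and the job is handed in when it is done.

```bash
mkdir -p pics; ls
python3 - <<'E'
from bench import *
import cv2,numpy as np
print(current_clock())
for n in ("top","side"):
    c=capture(n); cv2.imwrite(f"pics/{n}0.png",c["image"]); np.savez(f"pics/{n}0.npz",**{k:np.array(v) for k,v in c.items()})
    print(n,c["intrinsics"],c["k1"],c["R"],c["t"])
    for q in ("pan_large","pan_middle","pan_small"):
        r=silhouettes(n,q)
        for i,d in enumerate(r): print(q,d["conf"],d["xy"],d["region"].sum())
        if r: np.save(f"pics/{n}_{q}.npy",r[0]["region"])
print(current_clock(),current_orientation(),current_position())
E
```

```text
pics
0.0
top [[461.99722138   0.         321.17666742]
 [  0.         461.99722138 231.84571563]
 [  0.           0.           1.        ]] -0.011291427118338974 [[ 0.01101084 -0.99992969 -0.00440238]
 [-0.99272025 -0.01040317 -0.11999286]
 [ 0.11993862  0.00569155 -0.99276499]] [0.09316197 0.53417103 0.85488865]
pan_large 0.86 [253.8, 287.9] 5653
pan_middle 0.75 [404.7, 267.9] 3867
pan_small 0.84 [272.0, 171.7] 2098
side [[471.60795993   0.         324.64276163]
 [  0.         471.60795993 235.26506372]
 [  0.           0.           1.        ]] -0.02673862245418887 [[ 0.99062685 -0.13644246  0.00647224]
 [-0.07363672 -0.57333965 -0.81600201]
 [ 0.11504812  0.80787691 -0.57801283]] [-0.5265468   0.16534087  0.74309821]
pan_large 0.75 [259.2, 228.7] 3321
pan_middle 0.96 [286.1, 320.9] 4698
pan_small 0.63 [368.6, 221.7] 1736
pan_small 0.42 [285.8, 323.3] 4621
0.4 [ 8.38645064e-01  5.44678275e-01 -1.76326248e-04  4.61086564e-05] [0.24391795 0.54807122 0.22248095]
```

View pics/top0.png

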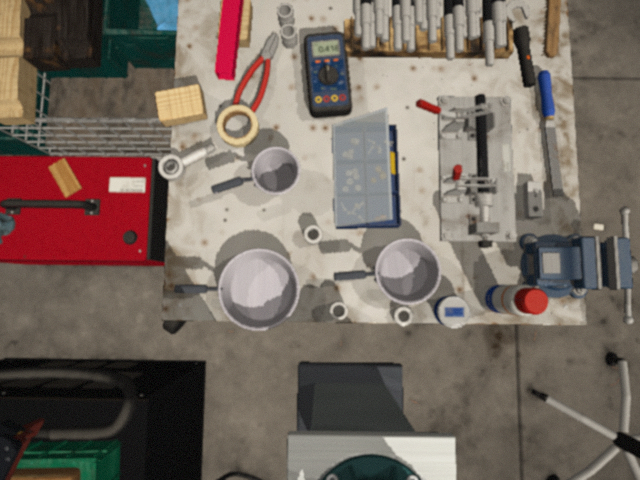

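View pics/side0.png

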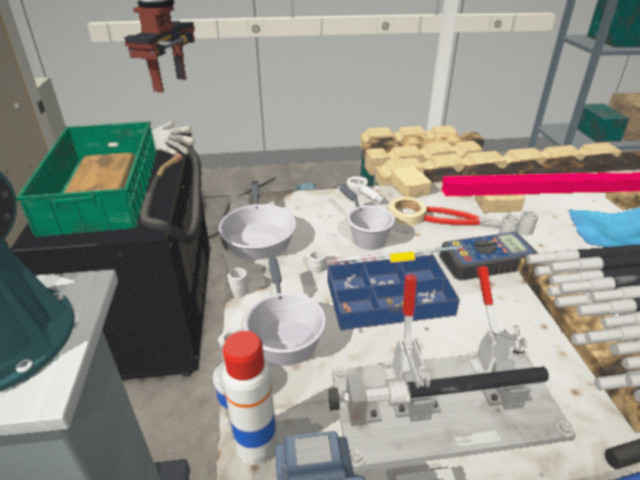

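```bash
cat > h.py <<'E'
import numpy as np,cv2
from scipy.optimize import least_squares
H={'pan_large':(.040,.075,.050,.095,.155),'pan_middle':(.048,.060,.058,.080,.140),'pan_small':(.056,.045,.066,.065,.125)}
def cloud(c):
    K=c["intrinsics"];k=float(c["k1"]);D=np.array([k,0,0,0,0.])
    v,u=np.mgrid[0:480,0:640]
    p=cv2.undistortPoints(np.stack([u,v],-1).reshape(-1,1,2).astype(float),K,D).reshape(480,640,2)
    z=c["range_z"]; P=np.dstack([p*z[...,None],z])
    W=(P-c["t"])@c["R"]; W[z<=0]=np.nan
    return W
def pose(W,mask,name,dz=0.0,img=None):
    h,r,hz,a,b=H[name]
    m=cv2.dilate(mask.astype(np.uint8),np.ones((9,9)))>0
    P=W[m]; P=P[~np.isnan(P[:,0])]
    rim=P[abs(P[:,2]-h-dz)<.005]
    # handle points excluded by radius
    c=np.median(rim[:,:2],0)
    f=lambda q,X:np.hypot(X[:,0]-q[0],X[:,1]-q[1])-(r-.003)
    X=rim
    for th in (.03,.015,.010,.008):
        c=least_squares(f,c,args=(X,),loss='soft_l1',f_scale=.003).x
        X=rim[abs(f(c,rim))<th]
    d=np.hypot(*(P[:,:2]-c).T)
    G=P[(d>a-.0)&(d<b+.005)&(P[:,2]>hz+dz-.012)&(P[:,2]<hz+dz+.018)]
    g=G[:,:2].mean(0)-c if len(G) else np.array([np.nan]*2)
    return c,np.arctan2(g[1],g[0]),len(X),len(G),np.median(X[:,2]),np.median(G[:,2]) if len(G) else None, (np.hypot(*(G[:,:2]-c).T).min(),np.hypot(*(G[:,:2]-c).T).max()) if len(G) else None
E
python3 - <<'E'
from h import *
for n in("top","side"):
    c=dict(np.load(f"pics/{n}0.npz"));W=cloud(c)
    for q in H:
        m=np.load(f"pics/{n}_{q}.npy")
        C,y,*r=pose(W,m,q); print(n,q,C.round(4),np.degrees(y).round(1),r)
E
```

```text
top pan_large [0.4242 0.2152] 90.4 [919, 287, np.float64(0.03940904589409209), np.float64(0.05597638748452025), (np.float64(0.09512788618057223), np.float64(0.15540010770218252))]
top pan_middle [ 0.4605 -0.0638] 95.1 [707, 283, np.float64(0.04741274985005724), np.float64(0.0640515170805051), (np.float64(0.08004510670702701), np.float64(0.13902817664556946))]
top pan_small [0.6482 0.1866] 110.2 [468, 296, np.float64(0.05571207845977816), np.float64(0.07155165758594577), (np.float64(0.06537879930910215), np.float64(0.12504456259566657))]
side pan_large [0.4244 0.2134] 81.8 [592, 158, np.float64(0.039527650274143074), np.float64(0.056815359294167034), (np.float64(0.09529544418909329), np.float64(0.1563619380084511))]
side pan_middle [ 0.4612 -0.0653] 95.4 [810, 243, np.float64(0.04761534795577323), np.float64(0.06397639307661708), (np.float64(0.08007955001961316), np.float64(0.14114191207140922))]
side pan_small [0.6484 0.1847] 111.3 [352, 167, np.float64(0.05544220263144489), np.float64(0.0711949622440765), (np.float64(0.06535598891078108), np.float64(0.12299801924585085))]
```

```bash
cat >> h.py <<'E'
from scipy.spatial.transform import Rotation as Ro
def quat(yaw,flip=False):
    """tool down; bar along yaw; tool x at yaw-90"""
    a=yaw-np.pi/2+(np.pi if flip else 0)
    x=np.array([np.cos(a),np.sin(a),0]);z=np.array([0,0,-1.]);y=np.cross(z,x)
    return Ro.from_matrix(np.stack([x,y,z],1)).as_quat()
GR={'pan_middle':(.105,.058),'pan_small':(.090,.066)}
def tcp(name,c,yaw,zu=0.0):
    r,h=GR[name]
    return np.array([c[0]+r*np.cos(yaw),c[1]+r*np.sin(yaw),zu+h-.019])
E
python3 - <<'E'
from h import *
from bench import *
for n in("top",):
    W=cloud(dict(np.load(f"pics/{n}0.npz")))
    m=np.load("pics/top_pan_middle.npy")
    near=(np.hypot(W[...,0]-.451,W[...,1]-.041)<.1)&~(cv2.dilate(m.astype(np.uint8),np.ones((9,9)))>0)
    Q=W[near&(W[...,2]>.012)];print("obst",len(Q),Q[:,2].max() if len(Q) else 0, Q[::max(1,len(Q)//8)].round(3).tolist())
d=np.radians
c=[.4607,-.0645];y=d(95.2)
p=tcp('pan_middle',c,y);q=quat(y)
move_gripper(.045)
move_ptp(p+[0,0,.12],q); print(current_clock(),current_joint_pos())
servo_line(p,q,rate=.12); print(current_force())
move_gripper(0); print("gap",current_finger_gap(),current_clock(),current_force())
servo_line(p+[0,0,.10],q,rate=.08); print(current_finger_gap(),current_clock(),current_force(),current_torque())
for n in("top","side"):
    cc=capture(n);cv2.imwrite(f"pics/{n}1.png",cc["image"])
E
```

```text
obst 432 0.10139590598291584 [[0.55, 0.039, 0.075], [0.546, 0.03, 0.083], [0.546, 0.052, 0.041], [0.543, 0.068, 0.029], [0.522, 0.099, 0.029], [0.401, 0.058, 0.04], [0.389, 0.081, 0.04], [0.376, 0.079, 0.041]]
3.2083 [-6.29196686e-02  2.24881798e-01  1.89413845e+00  2.88600212e-04
  1.02219512e+00 -1.54899560e-01]
[0.10519655 0.56828807 0.14916903]
gap 0.015854564011237346 4.925 [-0.30558088 -0.30343731  2.39285528]
0.015692288356583522 6.325 [ 0.68771845  0.00624963 -1.72417246] [0.06271037 0.05639384 0.02501457]
```

View pics/side1.png

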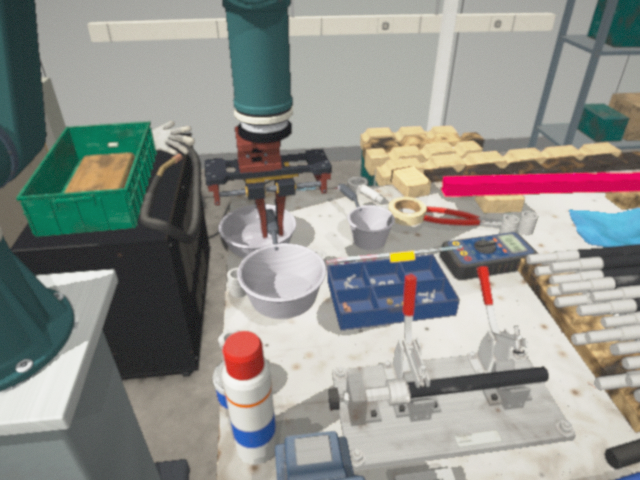

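View pics/top1.png

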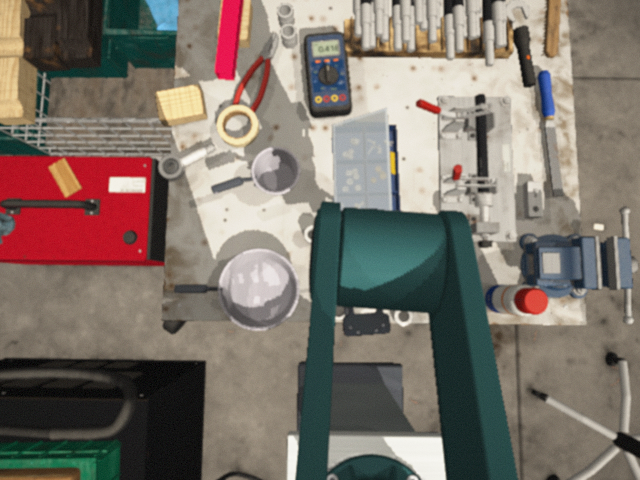

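```bash
cat >> h.py <<'E'
def rimtilt(W,mask,name,guess):
    """fit rim plane+circle: take points within band near circle; returns plane"""
    h,r,*_=H[name]
    P=W[cv2.dilate(mask.astype(np.uint8),np.ones((5,5)))>0];P=P[~np.isnan(P[:,0])]
    # far/near rim: highest points per angular sector
    d=P[:,:2]-guess; rr=np.hypot(*d.T); P=P[(rr>r-.009)&(rr<r+.005)]
    a=np.arctan2(*(P[:,:2]-guess).T[::-1]); out=[]
    for k in range(-12,12):
        s=P[(a>=k*np.pi/12)&(a<(k+1)*np.pi/12)]
        if len(s)>4: 
            t=s[s[:,2]>=np.percentile(s[:,2],75)]; out.append(t.mean(0))
    o=np.array(out); A=np.c_[o[:,:2]-guess,np.ones(len(o))]
    f=lambda s:A@s-o[:,2]
    s=least_squares(f,[0,0,o[:,2].mean()],loss='soft_l1',f_scale=.002).x
    return s,len(o),np.abs(f(s)).max()
E
python3 - <<'E'
from h import *
from bench import *
c=capture("side");W=cloud(c)
for r in silhouettes("side","pan_middle"):
    print(r["conf"],r["xy"])
    g=np.array([.4607,-.0645])
    for dz in(.1,.09,.08):
        print(dz,pose(W,r["region"],'pan_middle',dz)[:3])
    print(rimtilt(W,r["region"],'pan_middle',g))
E
```

```text
0.59 [280.8, 276.4]
0.1 (array([ 0.46068283, -0.06546873]), np.float64(1.6532450365987137), 948)
0.09 (array([ 0.4607407 , -0.06628562]), np.float64(1.6515431016893574), 788)
0.08 (array([ 0.46069301, -0.0676315 ]), np.float64(1.645844226516402), 804)
(array([-0.00182304, -0.00494898,  0.14701786]), 24, np.float64(0.001027657304236762))
```

Run:
```python
from h import *
from bench import *
y=np.radians(45.4);c=[.4243,.2145];q=quat(y)
p=tcp('pan_middle',c,y,.004)
servo_line(p+[0,0,.10],q,rate=.12);print(current_clock())
servo_line(p+[0,0,.012],q,rate=.10)
sleep(.2)
print(servo_line(p+[0,0,-.004],q,rate=.02,contact_N=3),current_position()-p,current_force(),current_clock())
move_gripper(.04);print(current_clock())
servo_line(current_position()+[0,0,.10],q,rate=.15)
# go to pre-grasp of small
y=np.radians(110.6);c=[.6483,.186];q=quat(y);p=tcp('pan_small',c,y)
move_ptp(p+[0,0,.12],q);print(current_clock(),current_joint_pos())
for n in("top","side"):
    cc=capture(n);W=cloud(cc);cv2.imwrite(f"pics/{n}2.png",cc["image"])
    for nm,dz in(("pan_large",0),("pan_middle",.004),("pan_small",0)):
        for r in silhouettes(n,nm)[:1]:
            try: C,yy,*k=pose(W,r["region"],nm,dz);print(n,nm,r["conf"],C.round(4),np.degrees(yy).round(1),k[:4])
            except Exception as e: print(n,nm,e)
```

```text
8.7917
True [ 0.00022787  0.00023961 -0.00031244] [0.76938551 0.52413623 4.82203636] 10.6333
11.2167
13.1667 [ 3.10718025e-01  5.11888119e-01  1.40312932e+00  1.55207229e-04
  1.22856780e+00 -4.77350258e-02]
top pan_large 0.74 [0.4239 0.2139] nan [653, 0, np.float64(0.03942037260633531), None]
top pan_middle 0.75 [0.4248 0.2133] nan [516, 0, np.float64(0.051741682562090975), None]
top pan_small 0.81 [0.6482 0.1866] 111.0 [475, 69, np.float64(0.05569086498519921), np.float64(0.07154079937737967)]
side pan_large 0.67 [0.4244 0.212 ] 90.5 [371, 116, np.float64(0.03978784317991129), np.float64(0.05608148195821839)]
side pan_middle 0.65 [0.4254 0.213 ] 43.8 [464, 188, np.float64(0.05149897220892342), np.float64(0.06686237994175583)]
side pan_small 0.72 [0.6483 0.1846] 111.3 [351, 166, np.float64(0.05559949090360504), np.float64(0.0709164309299791)]
```

View pics/side2.png

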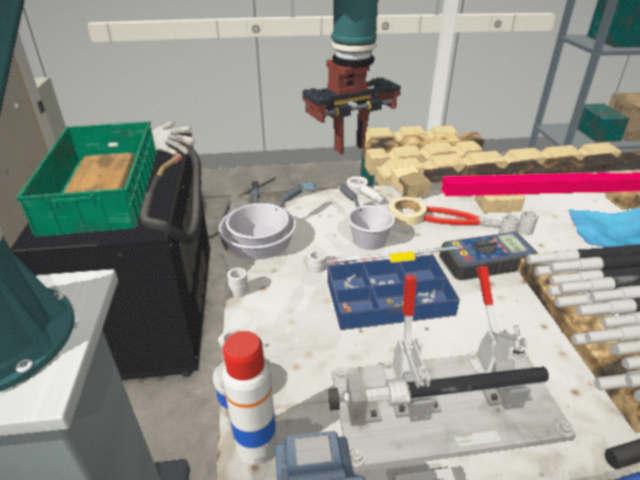

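View pics/top2.png

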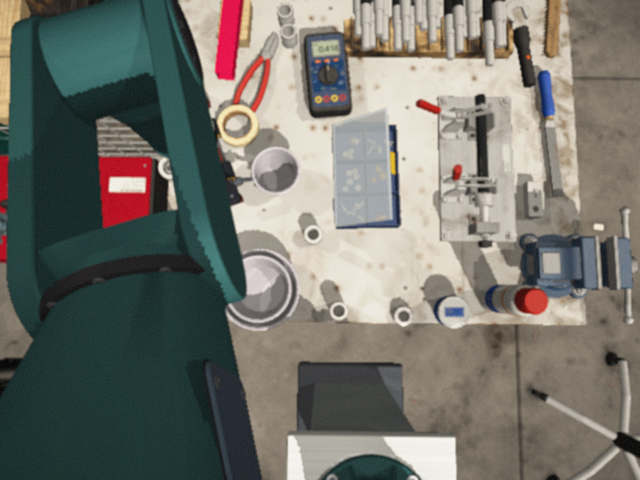

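Run:
```python
from h import *
from bench import *
y=np.radians(111);c=[.6483,.1858];q=quat(y);p=tcp('pan_small',c,y)
servo_line(p+[0,0,.12],q,rate=.1)
servo_line(p,q,rate=.12);print(current_force())
move_gripper(0);print("gap",current_finger_gap(),current_clock())
servo_line(p+[0,0,.10],q,rate=.08)
cc=capture("side");W=cloud(cc);cv2.imwrite("pics/side3.png",cc["image"])
for r in silhouettes("side","pan_small")[:1]:
    C=pose(W,r["region"],'pan_small',.1);print(r["xy"],C[0],C[4])
    print(rimtilt(W,r["region"],'pan_small',np.array(c)))
print(current_finger_gap(),current_clock())
```

```text
[-0.17565695 -0.34574158 -0.52908731]
gap 0.015633854438703975 15.4667
[370.9, 180.0] [0.64765188 0.18474265] 0.1544004170627923
(array([0.00045608, 0.01029956, 0.15384538]), 24, np.float64(0.0024873423198506495))
0.015377099218481757 16.9667
```

View pics/side3.png

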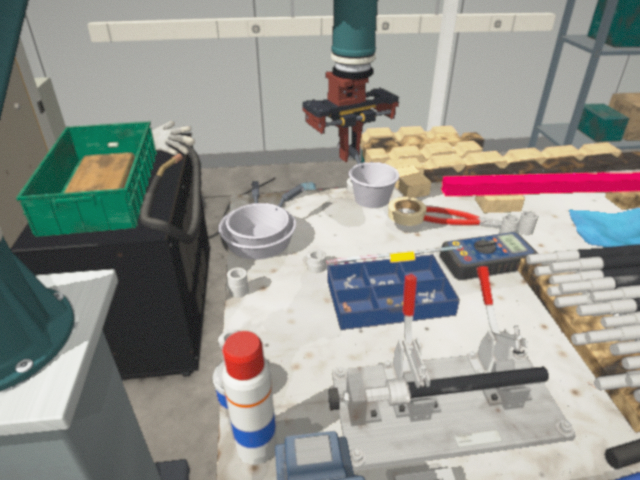

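The small pan is held level at about (372,185), and the middle pan sits inside the large one at (258,225). Next I place the small pan.

Run:
```python
from h import *
from bench import *
y=0.0;c=[.425,.2137];q=quat(y);p=tcp('pan_small',c,y,.008)
servo_line(p+[0,0,.10],q,rate=.05);print(current_clock(),current_joint_pos())
servo_line(p+[0,0,.012],q,rate=.10)
sleep(.2)
print(servo_line(p+[0,0,-.004],q,rate=.02,contact_N=3),current_position()-p,current_force(),current_clock())
move_gripper(.04)
servo_line(current_position()+[0,0,.12],q,rate=.15)
move_ptp([.55,-.15,.3],q);sleep(.3);print(current_clock())
for n in("top","side"):
    cc=capture(n);W=cloud(cc);cv2.imwrite(f"pics/{n}4.png",cc["image"])
    for nm,dz in(("pan_large",0),("pan_middle",.004),("pan_small",.008)):
        for r in silhouettes(n,nm)[:1]:
            try: C,yy,*k=pose(W,r["region"],nm,dz);print(n,nm,r["conf"],C.round(4),np.degrees(yy).round(1),k[:4])
            except Exception as e: print(n,nm,e)
```

```text
19.4333 [ 2.69441566e-01  3.69672304e-01  1.68173425e+00 -1.99581972e-05
  1.09002626e+00  1.83996399e+00]
True [ 2.63030289e-04  2.28295750e-06 -6.03378916e-05] [1.3871819  0.1106828  5.07815818] 21.2667
24.5333
top pan_large 0.77 [0.4239 0.2151] 90.3 [872, 289, np.float64(0.039389188543508785), np.float64(0.055879948622358816)]
top pan_middle 0.88 [0.4251 0.2147] 45.0 [714, 283, np.float64(0.0515481214973924), np.float64(0.06789939899527622)]
top pan_small 0.64 [0.4266 0.2131] -0.3 [536, 299, np.float64(0.06345415361204529), np.float64(0.07974210529657894)]
side pan_large 0.76 [0.4243 0.2117] 90.4 [366, 118, np.float64(0.039897220683184006), np.float64(0.05602563503822745)]
side pan_middle 0.78 [0.4251 0.2115] 44.3 [298, 186, np.float64(0.05185106521980372), np.float64(0.06641646386163981)]
side pan_small 0.84 [0.4269 0.2118] -2.1 [352, 254, np.float64(0.06337405249625712), np.float64(0.07802602519187601)]
```

View pics/side4.png

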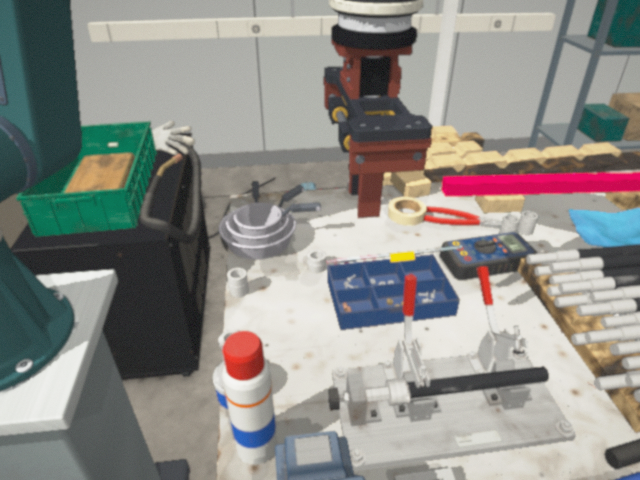

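View pics/top4.png

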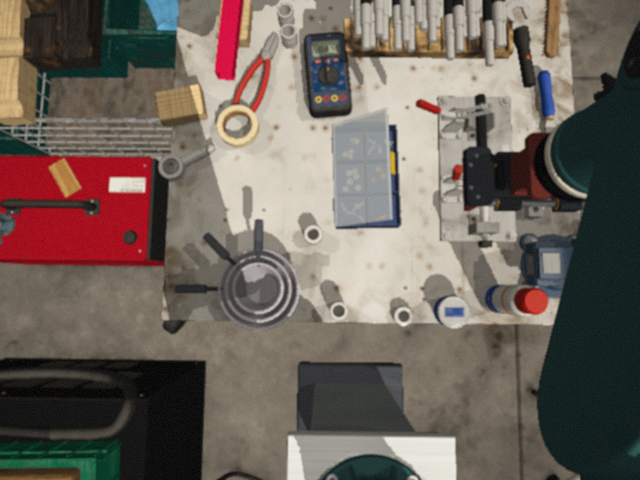

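Run:
```python
from bench import *
print(current_force(),current_position(),current_clock()); close_job()
```

```text
[ 0.39600235 -0.34575578 -0.13671369] [ 0.55001207 -0.15002061  0.30003778] 24.9333
the job is handed in; nothing more can be done
```

The three pans are nested and fanned, and I handed the job in at about 25 s. It reports no verdict, so this rests on my own checks.

I picked up the middle and small pans by their handle bars. Each was lowered at 20 mm/s until it touched (about 5 N) before I let go.

Last checks, from both cameras:

| Check | Measured | Allowed |
|---|---|---|
| Pan axes apart | about 1–2 mm | 18 mm |
| Rim heights (large / middle / small) | 39.5 / 51.7 / 63.4 mm, each within 1 mm of fully seated | within 5 mm |
| Handle directions (large / middle / small) | about 90° / 45° / −1° | – |
| Handle steps | about 45–46°, both the same way | 25–73° |
| Largest pan moved | under 2 mm by each camera | 40 mm |

The arm was clear of everything, with about 0.5 N showing on the tool. The cameras differed by 1–3 mm in position and up to 2° in handle angle. One early side-camera reading put the large handle at 82° instead of 90°. I took it as an outlier, and later readings from both cameras gave 90°. I did not measure tilt or speed after the last placement. Both pans were level while held.

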